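# Right the fallen caddy and tip the cinnamon into it

### The job

The open storage caddy has toppled over: stand it upright on the table again and let go of it. Then pick up the flat scoop by its handle, carry its three cinnamon sticks level and without spilling to the caddy, tip them all in without touching them with the gripper or arm, and lay the empty scoop back down flat on the table. Leave the lemon, the mug and the star cutter where they are.

Things in the scene. Friction and masses are not known exactly. Their poses are not given: they have to be found in the camera images.
- caddy_center (a point): Centre (half-way up, mid-width) of the open grey sheet-metal caddy with a dark rim: a rigid open-topped box 90 mm long (its x), 60 mm wide (y), 100 mm high (z, base to mouth), walls 3.5 mm, mouth 83 x 53 mm inside. It starts toppled onto one end: z level, x straight up, the 60 mm width level, centre 45 mm above the table. Upright, its centre is 50 mm up.
- scoop_grip (a point): Grip point on the flat scoop's brown wooden handle, on its centre line, 34 mm above the table when flat. x runs from handle to lip, z up. The handle is a level bar 18 mm wide (y), 20 mm high, from 25 mm ahead of this point to 65 mm behind. The pan's back wall is 45 mm ahead, its lip 145 mm ahead and 31.5 mm lower.
- scoop_lip (a point): Middle of the open front edge of the scoop's flat steel pan, on top of its floor (2.5 mm above the table when flat); axes as scoop_grip. The pan reaches 100 mm back from here, is 52 mm wide outside and 47 mm inside, with side walls 18 mm high that end 12 mm short of the lip, and a back wall 26 mm high.
- stick_0_center (a point): Centre of a brown cinnamon stick, 72 mm long (along its x) and 11 mm thick, 12 g, lying lengthwise on the scoop's pan at the start; it slides off the pan when that is pitched down by more than about 25 to 36 degrees.
- stick_1_center (a point): Centre of a brown cinnamon stick, 72 mm long (along its x) and 11 mm thick, 12 g, lying lengthwise on the scoop's pan at the start; it slides off the pan when that is pitched down by more than about 25 to 36 degrees.
- stick_2_center (a point): Centre of a brown cinnamon stick, 72 mm long (along its x) and 11 mm thick, 12 g, lying lengthwise on the scoop's pan at the start; it slides off the pan when that is pitched down by more than about 25 to 36 degrees.
- caddy: The same caddy, 0.15 to 0.3 kg; origin at the centre of the underside of its base, axes as caddy_center. It can be gripped across its 60 mm width, whose two broad walls are flat.
- scoop: The same scoop, 0.16 kg, starting flat on the table and loaded; origin on the underside of the pan at its middle, axes as scoop_grip.
- stick_0: The cinnamon stick of stick_0_center; origin on its underside.
- stick_1: The cinnamon stick of stick_1_center; origin on its underside.
- stick_2: The cinnamon stick of stick_2_center; origin on its underside.
- lemon_center (a point): Centre of a loose yellow lemon, 72 x 57 x 58 mm; a bystander.
- mug_center (a point): Centre of a loose dark enamel mug, 80 mm high, 88 mm wide, with a handle; a bystander.
- cutter_center (a point): Centre of a loose tin star-shaped biscuit cutter, 61 x 58 mm, 24 mm high; a bystander.
There are look-alikes about, which are no part of the job. What is shaped like the scoop but green is not meant.

How it is judged (in metres and radians):
On the way, in this order (a step that is already met when the one before it is completed fails the run):
1. the caddy stands upright on the table, released and at rest (angle between caddy_center's own z axis and vertical below 0.1 rad and height (world z) of caddy_center below 0.056 m and contact force between the fingers and caddy below 0.1 N and linear speed of caddy below 0.02 m/s), for 0.2 s.
2. the scoop is lifted with all three sticks on its pan (height (world z) of scoop_lip above 0.06 m and x of stick_0_center in the frame of scoop_lip between -0.1 and 0 m and z of stick_0_center in the frame of scoop_lip between 0 and 0.03 m and x of stick_1_center in the frame of scoop_lip between -0.1 and 0 m and z of stick_1_center in the frame of scoop_lip between 0 and 0.03 m and x of stick_2_center in the frame of scoop_lip between -0.1 and 0 m and z of stick_2_center in the frame of scoop_lip between 0 and 0.03 m), for 0.2 s.
3. all three sticks are inside the upright caddy (angle between caddy_center's own z axis and vertical below 0.1 rad and height (world z) of caddy_center below 0.056 m and x of stick_0_center in the frame of caddy_center between -0.045 and 0.045 m and y of stick_0_center in the frame of caddy_center between -0.03 and 0.03 m and z of stick_0_center in the frame of caddy_center between -0.052 and 0.05 m and x of stick_1_center in the frame of caddy_center between -0.045 and 0.045 m and y of stick_1_center in the frame of caddy_center between -0.03 and 0.03 m and z of stick_1_center in the frame of caddy_center between -0.052 and 0.05 m and x of stick_2_center in the frame of caddy_center between -0.045 and 0.045 m and y of stick_2_center in the frame of caddy_center between -0.03 and 0.03 m and z of stick_2_center in the frame of caddy_center between -0.052 and 0.05 m), for 0.2 s.
At the end, for the whole second after the job is handed in: The caddy stands upright on the table (within 0.1 rad, centre below 56 mm), with all three cinnamon sticks inside and at rest (stick centres between its walls and below its rim); the scoop lies flat on the table (within 0.1 rad, grip below 42 mm); both are released and still (all of step 3 and contact force between the fingers and caddy below 0.1 N and linear speed of each of caddy, scoop below 0.02 m/s and linear speed of each of stick_0, stick_1, stick_2 below 0.03 m/s and angle between scoop_grip's own z axis and vertical below 0.1 rad and height (world z) of scoop_grip below 0.042 m and contact force between the fingers and scoop below 0.1 N); the robot touches nothing.
It fails at once if a cinnamon stick lies spilled on the table, off the scoop and outside the caddy ((height (world z) of stick_0_center below 0.02 m and distance between stick_0_center and scoop_lip above 0.09 m and (x of stick_0_center in the frame of caddy_center below -0.045 m or x of stick_0_center in the frame of caddy_center above 0.045 m or y of stick_0_center in the frame of caddy_center below -0.03 m or y of stick_0_center in the frame of caddy_center above 0.03 m)) or (height (world z) of stick_1_center below 0.02 m and distance between stick_1_center and scoop_lip above 0.09 m and (x of stick_1_center in the frame of caddy_center below -0.045 m or x of stick_1_center in the frame of caddy_center above 0.045 m or y of stick_1_center in the frame of caddy_center below -0.03 m or y of stick_1_center in the frame of caddy_center above 0.03 m)) or (height (world z) of stick_2_center below 0.02 m and distance between stick_2_center and scoop_lip above 0.09 m and (x of stick_2_center in the frame of caddy_center below -0.045 m or x of stick_2_center in the frame of caddy_center above 0.045 m or y of stick_2_center in the frame of caddy_center below -0.03 m or y of stick_2_center in the frame of caddy_center above 0.03 m))).
It fails at once if the gripper or arm touches a stick (contact force between any of the fingers, the arm and stick_0 above 0.3 N or contact force between any of the fingers, the arm and stick_1 above 0.3 N or contact force between any of the fingers, the arm and stick_2 above 0.3 N).
It fails at once if the loaded scoop is tilted more than 0.35 rad while its lip is more than 0.12 m (horizontally) from the caddy's centre (angle between scoop_lip's own z axis and vertical above 0.35 rad and horizontal distance between scoop_lip and caddy_center above 0.12 m and distance between any of stick_0_center, stick_1_center, stick_2_center and scoop_lip below 0.075 m).
It fails at once if the lemon, the mug or the star cutter is moved by more than 30 mm (distance of any of lemon_center, mug_center, cutter_center from where it was at the start of the episode above 0.03 m).
It also fails if it takes over 72 s, if anything falls off the work surface, if the arm or the gripper's body presses on something with over 40 N, if the wrist force passes 120 N, or if a joint passes its speed limit or range.

### The arm

A 6-joint arm with a two-finger parallel gripper is mounted at the origin on the work surface; the furniture and walls round the work are solid. World frame = base frame: x ahead of the robot, y to its left, z up, the work surface at z = 0. Lengths are in m, angles in degrees, forces in N, time in s.
With the tool pointing down it reaches from about 0.4 to 0.825 m from the base axis. Payload 7 kg.
Tool frame: the origin (TCP) lies midway between the tips of the shut fingers; the grasp point (between the pads) lies 19 mm behind it; z points along the fingers, y is the direction in which the jaws open and shut (so a half turn about z gives the same grasp; the last joint's range is limited). The gripper opens to 88 mm and grips with 3 to 60 N. Pads are 19 mm wide; open, the fingers measure 130 mm over their backs; the gripper's body (78 mm by 193 mm) begins 47 mm behind the grasp point.
Start: joints at [83.944, 20.546, 0.682, 0, -70.136, -16.507], TCP at [0.259, 0.623, 0.227] pointing down, gripper open.
Joint ranges: [-176.03, 176.03], [-82.01, 121.73], [-58.28, 71.71], [-173.87, 95.51], [-174.79, -0.11], [-173.66, 173.66]. Speed limits (degrees/s): [136.94, 136.94, 172.46, 180, 180, 180].

### API

Orientations are given as [roll, pitch, yaw] about the fixed x, y, z axes, in that order (R = Rz(yaw) Ry(pitch) Rx(roll)).
In Python, from plant import ctrl, snapshot gives the robot as it stands.
- The arm moves only by the shell command python3 -m pendant 'ROWS'. ROWS is JSON, a list of rows, each a list of 7 numbers: the shift along the tool's x, y, z in m, then the turn, a rotation vector about the tool's x, y, z in rad, then the opening, from -1 (shut) to 1 (fully open), so that 0 is half open. In form: [[x, y, z, ax, ay, az, jaw], ...]. A call has 1 to 12 rows; each row is the pose to reach, as a shift and turn from the pose commanded when the call began, along the tool's axes at that moment; what a row does not reach only later rows make up. A row lasts 1/8 s, in which the tool goes at most 62.5 mm and 10.7 degrees, less where a joint would pass 70% of its speed; a pose out of reach is approached as far as the arm can. A call with a gripper value outside its range is refused whole. The fingers move at their own pace and stop on an object; the grip force is fixed at half the most. Time passes only in rows, so rows that repeat a pose let the fingers close. It gives the time, the measured TCP pose, the force and the opening at its end, in the units of the state.
- ctrl.get_obs(): the state, without advancing time (a new reading comes with each control period).
- snapshot(name): name is "scene" or "top" or "wrist"; returns a dict with "image" (400x640x3 uint8, blue, green, red), "mtx" (3x3 intrinsics, pixels), "k1" (the pictures are not rectified: a ray, as slopes to the right and down, at radius r is drawn at 1 + k1 r^2 times it, then the intrinsics apply), "eye" and "attitude" of the camera in the world; the wrist camera has in their place "tool_from_camera" (4x4, takes a point from camera to tool coordinates, whose origin is the TCP and whose axes are the flange's). Camera axes: x right, y up, looking along -z (the intrinsics and any distortion apply to the point x, -y, -z); pixel columns grow to the right and rows downward; lengths in m; the calibration is good to about 2 mm. A picture is of the moment at which its call begins: read the wrist's pose just before it. There is no depth.
- ctrl.close_job(): hands the job in, once; it reports no verdict.
The state is a dict: "clock": time; "joint_pos": joint angles; "qvel": joint speeds; "tau": joint torques, N m; "tool_pos": TCP position; "orientation": TCP orientation; "force": force on the tool from outside, world axes, zero at the start; "moment": the same for the moment, N m; "opening": finger opening in m.
Only numpy, scipy, OpenCV 4.12 (cv2) and the standard library are available. Lean on these libraries where they do the work, as an engineer would, in place of code of your own. Each camera call takes 0.05 s, during which the arm holds its last target.

## Working session

There is one attempt and no reset: what is moved stays moved. The work goes in short steps, Python scripts to look and compute and a shell command to move; the robot and the scene stay as the last step left them, time stands still between calls to the robot, and variables do not carry over. Pictures are saved under pics/ and viewed, and the job is handed in when it is done.

```bash
ls; mkdir -p pics; python3 - <<'E'
from plant import ctrl, snapshot
import cv2
print(ctrl.get_obs())
for n in ["scene","top","wrist"]:
    s=snapshot(n); cv2.imwrite(f"pics/{n}0.png",s["image"])
    print(n,{k:v for k,v in s.items() if k!="image"})
E
```

```text
pics
{'clock': 0.0, 'joint_pos': array([ 8.39424045e+01,  2.05928793e+01,  6.33170910e-01, -2.10675674e-02,
       -7.01363845e+01, -1.65064810e+01]), 'qvel': array([ 0.02682409,  0.04616788, -0.0312432 , -0.01334797, -0.05946713,
        0.10427774]), 'tau': array([-1.16601212e-03, -5.82713556e+01,  2.93051666e+01,  6.99746400e+00,
        6.97832205e-03, -1.57311024e-04]), 'tool_pos': array([0.25884331, 0.62285532, 0.22559884]), 'orientation': array([ 1.79902240e+02, -8.31661438e-03, -2.25712444e+01]), 'force': array([ 0.21390724, -0.6199009 ,  0.23903188]), 'moment': array([-0.02921658, -0.06864313,  0.0322769 ]), 'opening': 0.08753349148263803}
scene {'mtx': array([[365.87452772,   0.        , 317.0161273 ],
       [  0.        , 365.87452772, 191.12138446],
       [  0.        ,   0.        ,   1.        ]]), 'k1': -0.028259237172241485, 'eye': array([-0.1601868 , -0.44288251,  0.44627494]), 'attitude': array([ 63.56394441,   0.15914375, -58.0309115 ])}
top {'mtx': array([[408.36758671,   0.        , 321.91456365],
       [  0.        , 408.36758671, 197.1498558 ],
       [  0.        ,   0.        ,   1.        ]]), 'k1': 0.029353904555734382, 'eye': array([ 0.38309381, -0.00241888,  1.07638288]), 'attitude': array([  5.83829975,  -0.96268336, -88.7053292 ])}
wrist {'mtx': array([[307.31403002,   0.        , 323.85870157],
       [  0.        , 307.31403002, 197.19158901],
       [  0.        ,   0.        ,   1.        ]]), 'k1': 0.02055112238948434, 'tool_from_camera': array([[ 1.73786712e-04,  9.68012835e-01,  2.50900620e-01,
         6.65909752e-02],
       [ 9.99999487e-01, -4.18620541e-04,  9.22450627e-04,
        -1.27124318e-03],
       [ 9.97976200e-04,  2.50900331e-01, -9.68012411e-01,
        -1.57015756e-01],
       [ 0.00000000e+00,  0.00000000e+00,  0.00000000e+00,
         1.00000000e+00]])}
```

View pics/scene0.png

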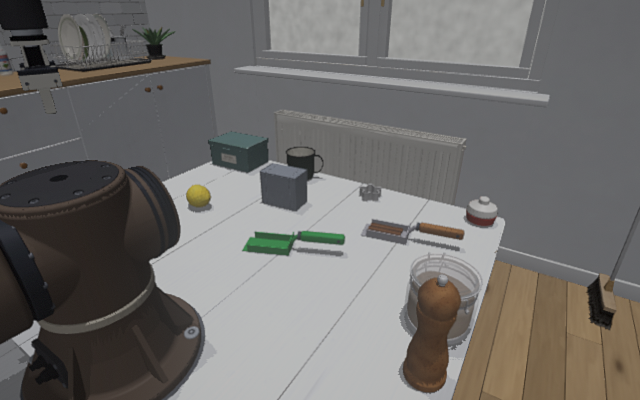

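View pics/top0.png

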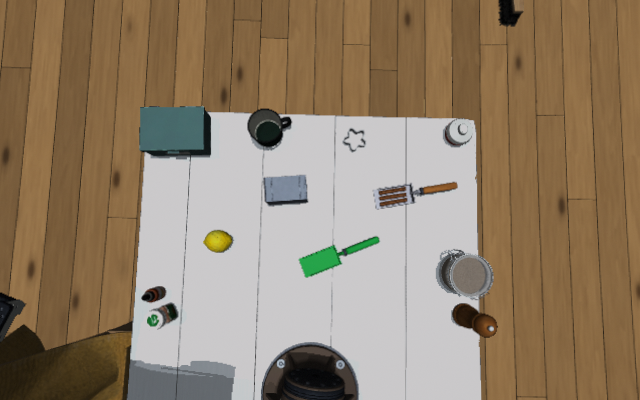

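View pics/wrist0.png

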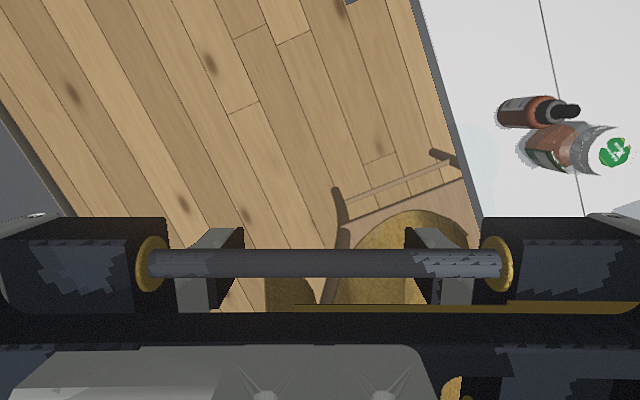

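```bash
cat > h.py <<'E'
import numpy as np, cv2
from scipy.spatial.transform import Rotation as R
from plant import ctrl, snapshot
def cam(name):
    o=ctrl.get_obs(); s=snapshot(name)
    if name=="wrist":
        Rt=R.from_euler('xyz',o['orientation'],degrees=True).as_matrix(); T=s['tool_from_camera']
        s['C']=Rt@T[:3,3]+o['tool_pos']; s['Rc']=Rt@T[:3,:3]
    else:
        s['C']=s['eye']; s['Rc']=R.from_euler('xyz',s['attitude'],degrees=True).as_matrix()
    return s
def rays(s,uv):
    uv=np.atleast_2d(np.float64(uv)); m=s['mtx']
    D=np.array([s['k1'],0,0,0],float)
    p=cv2.undistortPoints(uv.reshape(-1,1,2),m,D).reshape(-1,2)
    d=np.c_[p[:,0],-p[:,1],-np.ones(len(p))]
    return d@s['Rc'].T
def plane(s,uv,z):
    d=rays(s,uv); t=(z-s['C'][2])/d[:,2]
    return s['C']+d*t[:,None]
def proj(s,P):
    q=(np.atleast_2d(P)-s['C'])@s['Rc']; x=q[:,0]/-q[:,2]; y=-q[:,1]/-q[:,2]
    f=1+s['k1']*(x*x+y*y); m=s['mtx']
    return np.c_[m[0,0]*x*f+m[0,2], m[1,1]*y*f+m[1,2]]
E
python3 - <<'E'
from h import *
s=cam("top"); im=s['image']
cv2.imwrite("pics/topa.png",cv2.resize(im[150:230,240:340],None,fx=8,fy=7.5,interpolation=cv2.INTER_CUBIC))
cv2.imwrite("pics/topb.png",cv2.resize(im[160:230,360:470],None,fx=7,fy=7,interpolation=cv2.INTER_CUBIC))
s=cam("scene"); im=s['image']
cv2.imwrite("pics/sca.png",cv2.resize(im[130:260,240:480],None,fx=3.3,fy=3.3,interpolation=cv2.INTER_CUBIC))
E
```

```text
(no output)
```

View pics/topa.png

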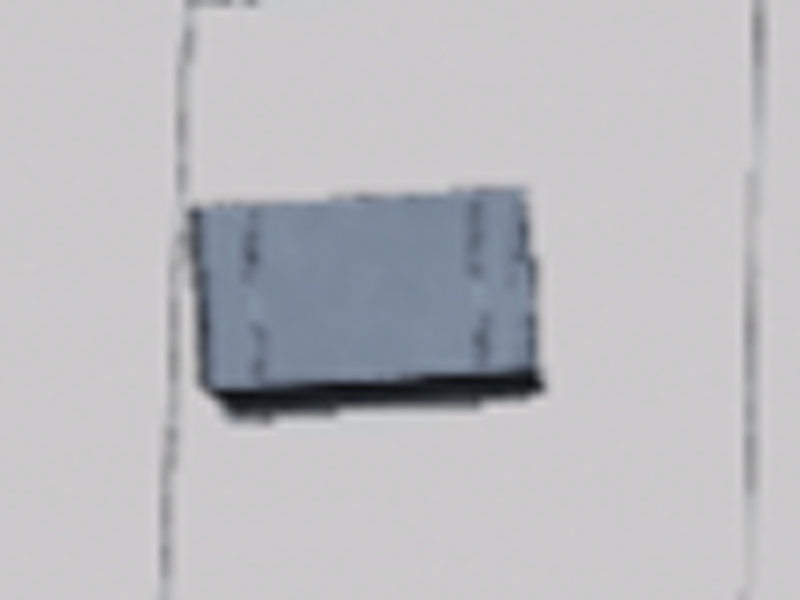

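View pics/topb.png

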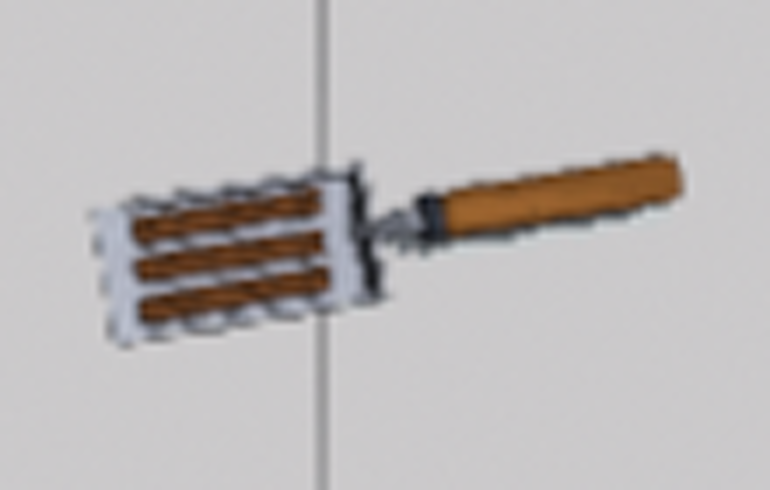

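View pics/sca.png

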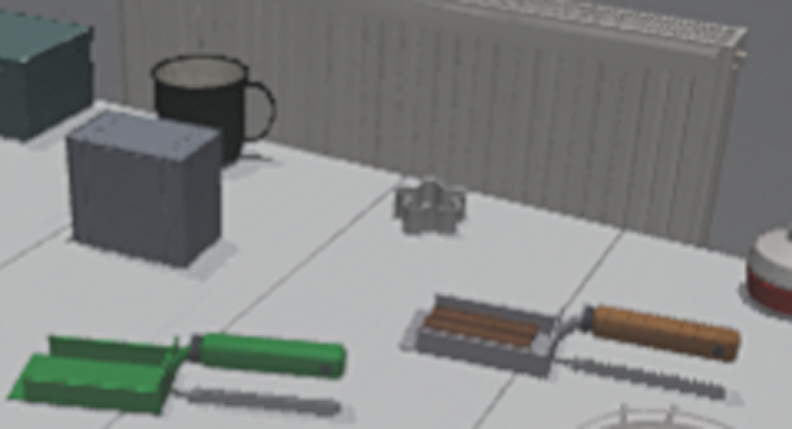

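```bash
python3 - <<'E'
from h import *
s=cam("top"); im=s['image']; hsv=cv2.cvtColor(im,cv2.COLOR_BGR2HSV)
ca=np.array([[193,207],[525,188],[535,375],[210,388]],float)/[8,7.5]+[240,150]-.5
P=plane(s,ca,.09); print("caddy top corners",P.round(4),P.mean(0))
for i in range(4): print(np.linalg.norm(P[i]-P[(i+1)%4]))
hd=np.array([[445,215],[680,175]],float)/7+[360,160]-.5
print("handle",plane(s,hd,.044))
lip=np.array([[92,210],[122,345]],float)/7+[360,160]-.5
L=plane(s,lip,.0025);print("lip",L,L.mean(0),np.linalg.norm(L[0]-L[1]))
bw=np.array([[355,165],[380,295]],float)/7+[360,160]-.5
B=plane(s,bw,.0285);print("back",B,B.mean(0))
for n,uv,z in [("lemon",(218,241),.029),("mug",(266,130),.08),("mugh",(290,122),.04),("cutter",(355,140),.024),("green",(320,260),.0),("greenh",(378,239),.04),("jar",(460,132),.05),("edgeR",(478,200),0),("edgeT",(350,118),0),("edgeL",(143,200),0),("pot",(466,274),.1),("mill",(485,325),.1)]:
    print(n,plane(s,uv,z)[0].round(3))
# scoop handle mask
m=cv2.inRange(hsv,(3,90,60),(20,255,255)); m[:160]=0;m[225:]=0;m[:,:412]=0;m[:,475:]=0
pts=cv2.findNonZero(m); 
if pts is not None:
    r=cv2.minAreaRect(pts); print(r); b=cv2.boxPoints(r); print(plane(s,b,.044).round(4))
E
```

```text
caddy top corners [[0.5299 0.1262 0.09  ]
 [0.5387 0.0255 0.09  ]
 [0.4777 0.0208 0.09  ]
 [0.4711 0.1189 0.09  ]] [0.50433736 0.07286207 0.09      ]
0.10108034182503928
0.06120508924916841
0.09828112280436777
0.05925749574864284
handle [[ 0.51310214 -0.27509982  0.044     ]
 [ 0.52989954 -0.36092366  0.044     ]]
lip [[ 0.51696523 -0.15208886  0.0025    ]
 [ 0.46594935 -0.16392519  0.0025    ]] [ 0.49145729 -0.15800702  0.0025    ] 0.052370967222222196
back [[ 0.53290941 -0.24585267  0.0285    ]
 [ 0.48473472 -0.25511763  0.0285    ]] [ 0.50882206 -0.25048515  0.0285    ]
lemon [0.372 0.243 0.029]
mug [0.65  0.126 0.08 ]
mugh [0.683 0.07  0.04 ]
cutter [ 0.644 -0.101  0.024]
green [ 0.329 -0.017  0.   ]
greenh [ 0.387 -0.162  0.04 ]
jar [ 0.666 -0.369  0.05 ]
edgeR [ 0.496 -0.432  0.   ]
edgeT [ 0.71  -0.089  0.   ]
edgeL [0.475 0.449 0.   ]
pot [ 0.309 -0.361  0.1  ]
mill [ 0.193 -0.403  0.1  ]
((439.6891784667969, 187.6351318359375), (6.411561012268066, 33.70178985595703), 80.53767395019531)
[[ 0.5207 -0.2738  0.044 ]
 [ 0.5371 -0.3588  0.044 ]
 [ 0.5208 -0.3613  0.044 ]
 [ 0.5045 -0.2764  0.044 ]]
```

```bash
cat >> h.py <<'E'
CY=np.array([.997,.078,0]);CY/=np.linalg.norm(CY)   # caddy y (axis of righting)
def tooldown(yaw): return R.from_euler('xyz',[180,0,yaw],degrees=True)
def delta(tcp,rot):
    o=ctrl.get_obs(); r0=R.from_euler('xyz',o['orientation'],degrees=True)
    d=r0.inv().apply(np.array(tcp)-o['tool_pos']); rv=(r0.inv()*rot).as_rotvec()
    return np.r_[d,rv].round(4)
def tilted(yaw,axis,deg): return R.from_rotvec(np.array(axis)*np.radians(deg))*tooldown(yaw)
E
python3 - <<'E'
from h import *
T=tilted(-85.5,CY,-45); d=T.as_matrix()[:,2]; print(d)
print(delta([.40,.25,.26],tooldown(-60)))
print(delta([.4975,.165,.20],tooldown(-85.5)))
E
```

```text
[ 0.05515176 -0.70495268 -0.70710678]
[ 2.734e-01  2.905e-01 -3.360e-02  6.000e-04 -3.000e-04  6.534e-01]
[ 3.9610e-01  3.3160e-01  2.6400e-02  5.0000e-04 -4.0000e-04  1.0984e+00]
```

```bash
python3 -m pendant '[[0.04,0.03,-0.005,0,0,0.1,1],[0.08,0.066,-0.01,0,0,0.22,1],[0.12,0.1,-0.015,0,0,0.33,1],[0.16,0.133,-0.02,0,0,0.44,1],[0.2,0.166,-0.024,0,0,0.55,1],[0.24,0.2,-0.024,0,0,0.66,1],[0.28,0.233,-0.024,0,0,0.77,1],[0.32,0.266,-0.024,0,0,0.88,1],[0.36,0.3,-0.024,0,0,0.99,1],[0.396,0.332,-0.024,0,0,1.098,1],[0.396,0.332,-0.024,0,0,1.098,1]]'
python3 - <<'E'
from h import *
s=cam("wrist");cv2.imwrite("pics/w1.png",s["image"])
T=tilted(-85.5,CY,-45); d=T.as_matrix()[:,2]
g=np.array([.502,.098,.065])
for b in (.12,.0): print(delta(g+.019*d-b*d,T))
print(ctrl.get_obs()['joint_pos'])
E
```

```text
clock: 1.68
tool_pos: [0.4981, 0.1622, 0.2506]
orientation: [180.0, -0.0, -85.8]
force: [-0.6, 0.5, 0.5]
opening: 0.0874
[-5.900e-03  8.000e-04  1.142e-01  5.000e-04  7.855e-01 -2.100e-03]
[ 7.900e-02  7.000e-04  1.990e-01  5.000e-04  7.855e-01 -2.100e-03]
[ 3.96521235e+01  5.32573136e+00 -1.60774919e+01 -3.20748733e-03
 -6.85929053e+01 -3.52788823e+01]
```

View pics/w1.png

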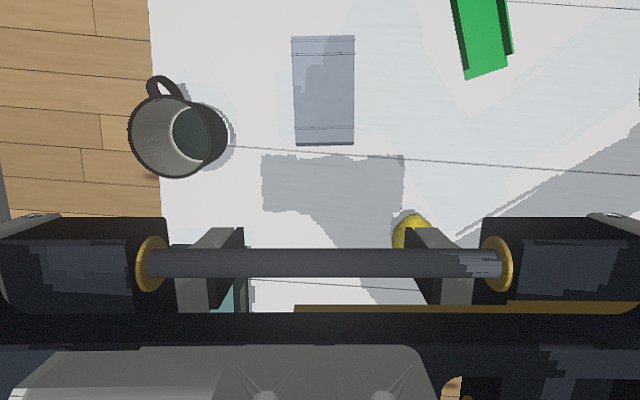

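```bash
python3 -m pendant '[[0,0,0.01,0,0.15,0,1],[0,0,0.03,0,0.31,0,1],[0,0,0.05,0,0.47,0,1],[-0.003,0,0.07,0,0.63,0,1],[-0.006,0,0.09,0,0.7855,-0.002,1],[-0.006,0,0.114,0,0.7855,-0.002,1],[-0.006,0,0.114,0,0.7855,-0.002,1]]'
python3 - <<'E'
from h import *
s=cam("wrist");cv2.imwrite("pics/w2.png",s["image"])
s=cam("scene");cv2.imwrite("pics/s2.png",s["image"])
T=tilted(-85.5,CY,-45); d=T.as_matrix()[:,2]
g=np.array([.502,.098,.065])
for b in (.06,.0): print(delta(g+.019*d-b*d,T))
print(ctrl.get_obs()['joint_pos'])
E
```

```text
clock: 2.6
tool_pos: [0.4959, 0.1713, 0.135]
orientation: [179.7, -45.2, -85.0]
force: [0.7, 0.3, 1.0]
opening: 0.0877
[ 0.001   0.0009  0.0622 -0.0026  0.0004  0.0026]
[ 0.0011  0.001   0.1222 -0.0026  0.0004  0.0026]
[ 58.18818095  27.96395403 -25.89563082  25.63608345 -76.33876166
 -68.81335227]
```

View pics/w2.png

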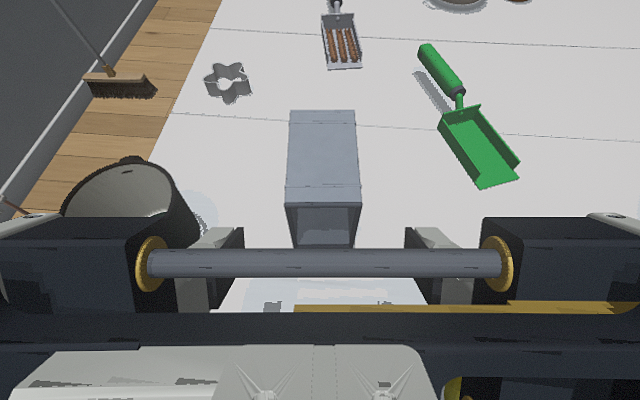

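View pics/s2.png

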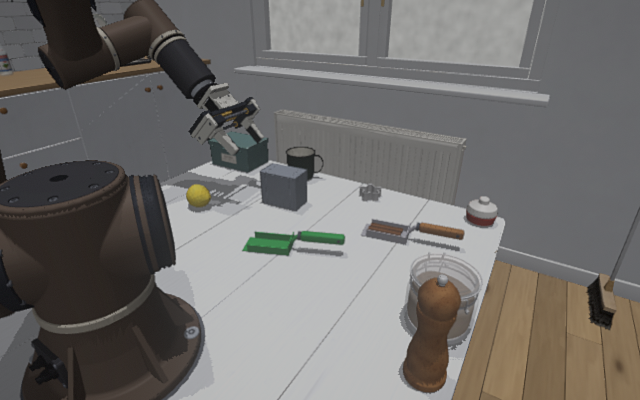

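```bash
python3 -m pendant '[[0.001,0.001,0.03,-0.002,0,0.002,1],[0.001,0.001,0.06,-0.002,0,0.002,1],[0.001,0.001,0.09,-0.002,0,0.002,1],[0.001,0.001,0.122,-0.002,0,0.002,1],[0.001,0.001,0.122,-0.002,0,0.002,1]]'
python3 - <<'E'
from h import *
s=cam("wrist");cv2.imwrite("pics/w3.png",s["image"])
T=tilted(-85.5,CY,-45); d=T.as_matrix()[:,2]
g=np.array([.502,.098,.065])
print(delta(g+.019*d,T))
E
```

```text
clock: 3.32
tool_pos: [0.5025, 0.0823, 0.0518]
orientation: [180.0, -45.0, -85.6]
force: [0.0, -0.3, 0.2]
opening: 0.0876
[-0.0011  0.0002 -0.0001  0.0002  0.0011 -0.0017]
```

View pics/w3.png

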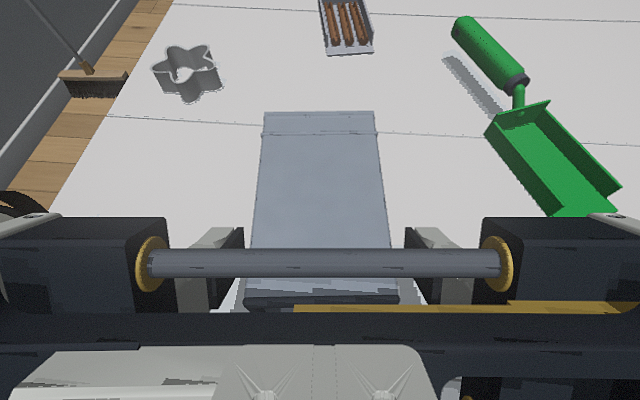

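Centred between the fingers; close.

```bash
python3 -m pendant '[[0,0,0,0,0,0,0.3],[0,0,0,0,0,0,-1],[0,0,0,0,0,0,-1],[0,0,0,0,0,0,-1],[0,0,0,0,0,0,-1],[0,0,0,0,0,0,-1]]'
python3 - <<'E'
from h import *
o=ctrl.get_obs();r=R.from_euler('xyz',o['orientation'],degrees=True);Tm=r.as_matrix()
print(r.inv().apply([0,0,.04]), o['opening'])
# target: caddy centre stays at (.504,.073), lift 5mm extra then lower
p0=np.array([.504,.073,.045]); rel=o['tool_pos']-p0
for a in range(0,91,10):
    Q=R.from_rotvec(CY*np.radians(a)); 
    z=.045+.03*min(1,a/20) if a<90 else .053
    if a>=70: z=.075-.022*(a-70)/20
    print(a,delta(np.array([.504,.073,z])+Q.apply(rel),Q*r))
E
```

```text
clock: 4.12
tool_pos: [0.5032, 0.0846, 0.0514]
orientation: [-180.0, -45.0, -85.5]
force: [-1.7, 4.4, 6.1]
opening: 0.06
[ 2.82788187e-02 -1.19573294e-06 -2.82897227e-02] 0.059976417297356935
0 [0. 0. 0. 0. 0. 0.]
10 [ 1.290e-02  0.000e+00 -1.110e-02  1.000e-04 -1.745e-01  1.000e-04]
20 [ 2.580e-02  0.000e+00 -2.170e-02  2.000e-04 -3.491e-01  2.000e-04]
30 [ 2.810e-02  0.000e+00 -2.140e-02  2.000e-04 -5.236e-01  3.000e-04]
40 [ 3.030e-02  0.000e+00 -2.060e-02  3.000e-04 -6.981e-01  4.000e-04]
50 [ 3.230e-02  0.000e+00 -1.950e-02  4.000e-04 -8.727e-01  4.000e-04]
60 [ 3.4100e-02  0.0000e+00 -1.8100e-02  5.0000e-04 -1.0472e+00  5.0000e-04]
70 [ 3.5600e-02  0.0000e+00 -1.6300e-02  6.0000e-04 -1.2217e+00  6.0000e-04]
80 [ 2.9100e-02  0.0000e+00 -6.6000e-03  7.0000e-04 -1.3963e+00  7.0000e-04]
90 [ 2.2100e-02  0.0000e+00  3.4000e-03  7.0000e-04 -1.5708e+00  8.0000e-04]
```

```bash
python3 -m pendant '[[0.013,0,-0.011,0,0,0,-1],[0.026,0,-0.022,0,-0.05,0,-1],[0.028,0,-0.026,0,-0.17,0,-1],[0.029,0,-0.026,0,-0.3,0,-1],[0.030,0,-0.024,0,-0.43,0,-1],[0.031,0,-0.024,0,-0.56,0,-1],[0.032,0,-0.022,0,-0.7,0,-1],[0.033,0,-0.021,0,-0.82,0,-1],[0.034,0,-0.02,0,-0.95,0,-1],[0.035,0,-0.018,0,-1.08,0,-1],[0.036,0,-0.016,0,-1.22,0,-1],[0.036,0,-0.016,0,-1.22,0,-1]]'
python3 - <<'E'
from h import *
s=cam("wrist");cv2.imwrite("pics/w4.png",s["image"])
s=cam("scene");cv2.imwrite("pics/s4.png",s["image"])
r=tilted(-85.5,CY,-45); rel=np.array([.5032,.0846,.0514])-[.504,.073,.045]
Q=R.from_rotvec(CY*np.radians(90))
for z in (.07,.052): print(delta(np.array([.504,.073,z])+Q.apply(rel),Q*r))
print(ctrl.get_obs()['joint_pos'],ctrl.get_obs()['opening'])
E
```

```text
clock: 5.62
tool_pos: [0.504, 0.0673, 0.0875]
orientation: [179.9, 25.0, -85.9]
force: [-0.1, 0.0, -1.8]
opening: 0.06
[ 4.700e-03 -8.000e-04  4.600e-03  2.000e-04 -3.518e-01 -3.200e-03]
[ 1.220e-02 -9.000e-04  2.100e-02  2.000e-04 -3.518e-01 -3.200e-03]
[  8.65070747  16.62323789 -18.37346781 -29.98935727 -56.97486883
  12.72511373] 0.06013807289304066
```

View pics/s4.png

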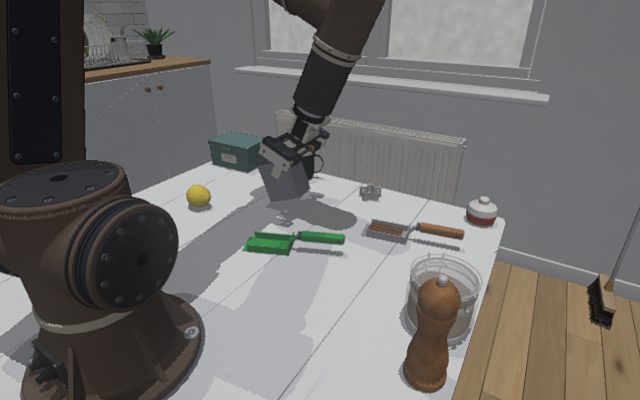

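```bash
python3 -m pendant '[[0.001,0,0.001,0,-0.1,-0.001,-1],[0.003,0,0.003,0,-0.2,-0.002,-1],[0.004,-0.001,0.004,0,-0.3,-0.003,-1],[0.005,-0.001,0.005,0,-0.352,-0.003,-1],[0.005,-0.001,0.005,0,-0.352,-0.003,-1]]'
python3 - <<'E'
from h import *
s=cam("scene");cv2.imwrite("pics/s5.png",cv2.resize(s["image"][110:240,210:360],None,fx=4,fy=4,interpolation=cv2.INTER_CUBIC))
s=cam("top");cv2.imwrite("pics/t5.png",cv2.resize(s["image"][130:230,220:370],None,fx=4,fy=4,interpolation=cv2.INTER_CUBIC))
E
```

```text
clock: 6.35
tool_pos: [0.5043, 0.0678, 0.0803]
orientation: [179.9, 45.0, -85.5]
force: [-0.4, -0.4, -2.1]
opening: 0.06
```

View pics/s5.png

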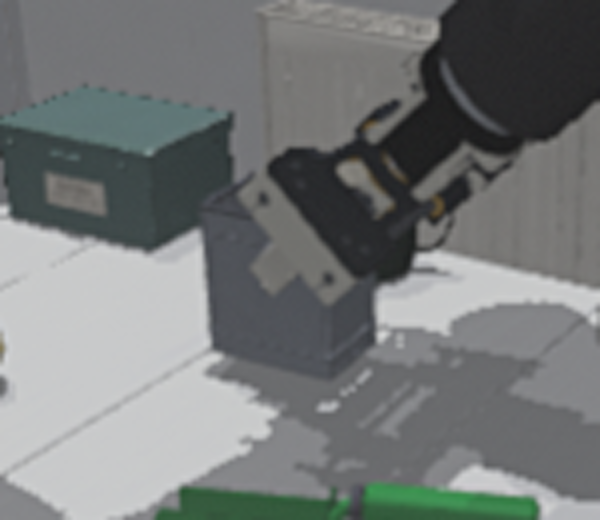

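View pics/t5.png

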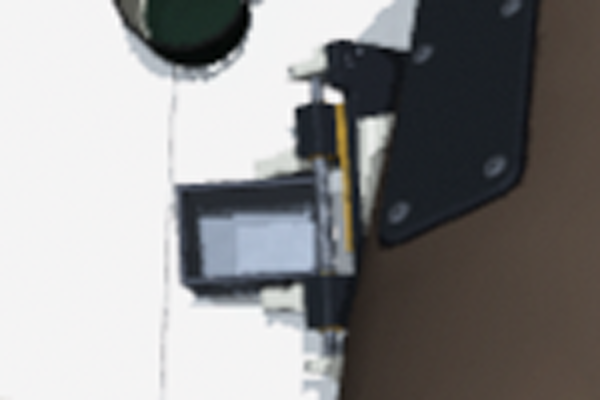

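```bash
python3 -m pendant '[[0.005,0,0.005,0,0,0,-1],[0.009,0,0.009,0,0,0,-1],[0.0115,0,0.0115,0,0,0,-1],[0.0115,0,0.0115,0,0,0,-1]]'; python3 -m pendant '[[0.001,0,0.001,0,0,0,-1],[0.001,0,0.001,0,0,0,-1]]';python3 -m pendant '[[0.001,0,0.001,0,0,0,-1],[0.001,0,0.001,0,0,0,-1]]'
```

```text
clock: 6.95
tool_pos: [0.5051, 0.0676, 0.0647]
orientation: [-179.9, 45.1, -85.3]
force: [1.1, 0.5, -2.2]
opening: 0.0602
clock: 7.2
tool_pos: [0.5052, 0.0675, 0.0644]
orientation: [-179.9, 45.1, -85.3]
force: [-1.3, -0.4, 6.9]
opening: 0.0595
clock: 7.45
tool_pos: [0.5055, 0.0676, 0.0642]
orientation: [-179.8, 45.1, -85.2]
force: [-1.4, -1.5, 14.6]
opening: 0.0601
```

```bash
python3 -m pendant '[[-0.0007,0,-0.0007,0,0,0,-0.2],[-0.001,0,-0.001,0,0,0,0.3],[-0.001,0,-0.001,0,0,0,0.7],[-0.001,0,-0.001,0,0,0,1],[-0.001,0,-0.001,0,0,0,1],[-0.001,0,-0.001,0,0,0,1]]'
python3 - <<'E'
from h import *
s=cam("top");cv2.imwrite("pics/t6.png",cv2.resize(s["image"][130:230,220:370],None,fx=4,fy=4,interpolation=cv2.INTER_CUBIC))
E
```

```text
clock: 8.2
tool_pos: [0.505, 0.0675, 0.0633]
orientation: [-180.0, 45.1, -85.4]
force: [0.3, -0.6, -1.2]
opening: 0.087
```

View pics/t6.png

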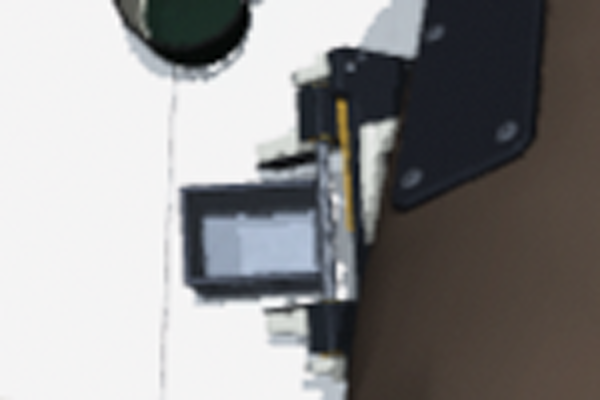

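```bash
python3 -m pendant '[[0,0,-0.02,0,0,0,1],[0,0,-0.06,0,0,0,1],[0,0,-0.11,0,0,0,1],[0,0,-0.16,0,0,0,1],[0,0,-0.16,0,0,0,1]]'
python3 - <<'E'
from h import *
s=cam("top");im=s["image"];cv2.imwrite("pics/t7.png",cv2.resize(im[130:230,220:370],None,fx=5,fy=5,interpolation=cv2.INTER_CUBIC))
print(delta([.5165,-.25,.21],tooldown(-79.2)))
E
```

```text
clock: 8.88
tool_pos: [0.5157, -0.049, 0.1797]
orientation: [-179.5, 44.8, -85.1]
force: [-0.0, 1.1, -1.2]
opening: 0.0876
[ 0.1206  0.0141 -0.1654 -0.0472  0.7836 -0.1028]
```

View pics/t7.png

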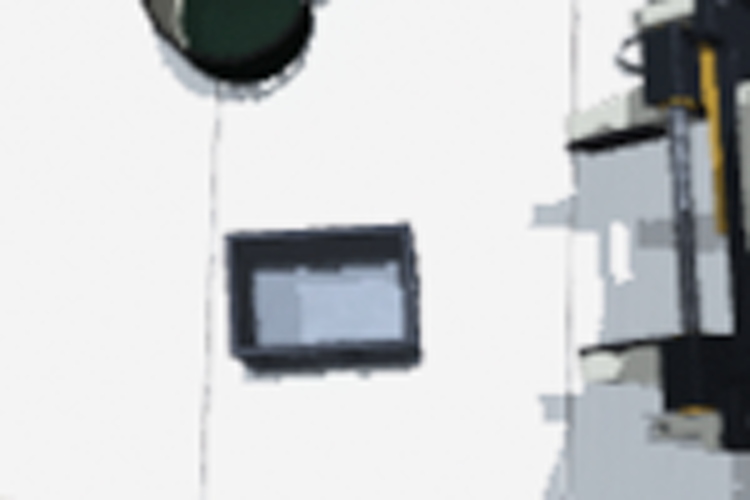

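Caddy stands upright with its mouth up; measure its rim and move above the scoop.

```bash
python3 - <<'E'
from h import *
s=cam("top")
c=np.array([[228,234],[408,226],[418,357],[236,352]],float)/5+[220,130]-.5
P=plane(s,c,.1);print(P.round(4),P.mean(0).round(4),[np.linalg.norm(P[i]-P[(i+1)%4]).round(4) for i in range(4)])
E
python3 -m pendant '[[0.012,0.001,-0.02,-0.005,0.08,-0.01,1],[0.025,0.003,-0.04,-0.01,0.17,-0.02,1],[0.04,0.005,-0.06,-0.016,0.27,-0.036,1],[0.055,0.006,-0.08,-0.02,0.37,-0.05,1],[0.07,0.008,-0.1,-0.03,0.48,-0.06,1],[0.085,0.01,-0.12,-0.036,0.59,-0.08,1],[0.1,0.012,-0.14,-0.042,0.69,-0.09,1],[0.115,0.014,-0.16,-0.047,0.784,-0.103,1],[0.121,0.014,-0.165,-0.047,0.784,-0.103,1],[0.121,0.014,-0.165,-0.047,0.784,-0.103,1]]'
python3 - <<'E'
from h import *
s=cam("wrist");cv2.imwrite("pics/w7.png",s["image"])
s=cam("top");im=s["image"];cv2.imwrite("pics/t8.png",cv2.resize(im[130:230,220:370],None,fx=5,fy=5,interpolation=cv2.INTER_CUBIC))
E
```

```text
[[0.5304 0.1214 0.1   ]
 [0.5365 0.0349 0.1   ]
 [0.4731 0.0284 0.1   ]
 [0.4735 0.1155 0.1   ]] [0.5034 0.0751 0.1   ] [np.float64(0.0867), np.float64(0.0637), np.float64(0.0872), np.float64(0.0573)]
clock: 10.22
tool_pos: [0.5161, -0.2476, 0.2066]
orientation: [179.8, 0.3, -79.1]
force: [0.1, -0.2, -0.3]
opening: 0.0876
```

View pics/w7.png

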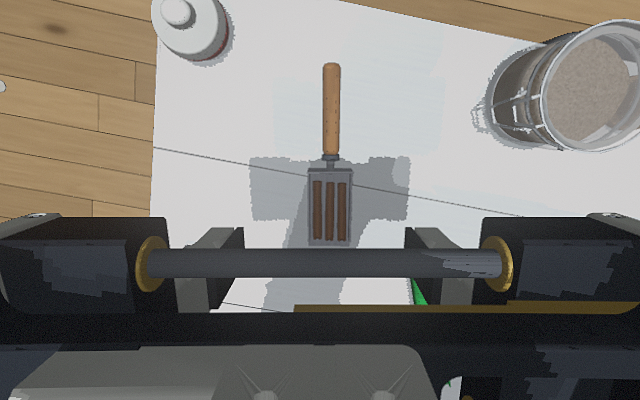

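View pics/t8.png

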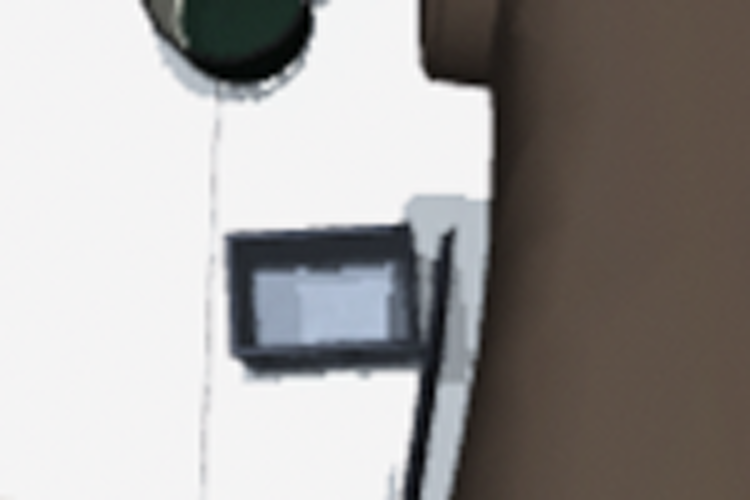

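```bash
python3 - <<'E'
from h import *
s=cam("wrist");im=s['image'];hsv=cv2.cvtColor(im,cv2.COLOR_BGR2HSV)
m=cv2.inRange(hsv,(3,90,60),(20,255,255)); m[158:]=0;m[:,:300]=0;m[:,360:]=0;m[:55]=0
r=cv2.minAreaRect(cv2.findNonZero(m));b=cv2.boxPoints(r);P=plane(s,b,.044)
print(r,P.round(4))
b=b[np.argsort(b[:,1])];P=plane(s,b,.044);back=P[:2].mean(0);fr=P[2:].mean(0);d=fr-back;print(fr,back,np.linalg.norm(d),np.degrees(np.arctan2(d[1],d[0])))
g=back+.065*d/np.linalg.norm(d);print("grip",g)
yaw=np.degrees(np.arctan2(d[1],d[0]))-180
u=d/np.linalg.norm(d); t=g+.008*u
for z in (.12,.0165): print(delta([t[0],t[1],z],tooldown(yaw)))
bw=plane(s,[[308,170],[351,170]],.0285);print("backwall",bw,bw.mean(0))
E
```

```text
((331.0, 109.0), (90.0, 16.0), 90.0) [[ 0.5386 -0.3603  0.044 ]
 [ 0.5235 -0.3632  0.044 ]
 [ 0.5061 -0.2788  0.044 ]
 [ 0.5224 -0.2756  0.044 ]]
[ 0.5142195  -0.27719758  0.044     ] [ 0.5310132  -0.36173863  0.044     ] 0.08619291092922085 101.23528875551327
grip [ 0.5183487  -0.29798434  0.044     ]
[ 0.0417  0.0073  0.0868  0.0032  0.0033 -0.0063]
[ 0.0421  0.007   0.1903  0.0032  0.0033 -0.0063]
backwall [[ 0.53493446 -0.25346342  0.0285    ]
 [ 0.48840479 -0.26237713  0.0285    ]] [ 0.51166962 -0.25792028  0.0285    ]
```

```bash
python3 -m pendant '[[0.015,0.003,0.03,0,0,-0.006,1],[0.03,0.006,0.06,0.003,0.003,-0.006,0.6],[0.042,0.007,0.09,0.003,0.003,-0.006,0.3],[0.042,0.007,0.12,0.003,0.003,-0.006,0],[0.042,0.007,0.15,0.003,0.003,-0.006,0],[0.042,0.007,0.175,0.003,0.003,-0.006,0],[0.042,0.007,0.19,0.003,0.003,-0.006,0],[0.042,0.007,0.19,0.003,0.003,-0.006,0]]'
python3 - <<'E'
from h import *
s=cam("wrist");cv2.imwrite("pics/w8.png",s["image"])
s=cam("scene");cv2.imwrite("pics/s8.png",cv2.resize(s["image"][170:290,330:500],None,fx=4,fy=4))
print(delta([.5184-.0015,-.2985+.008,.0155],tooldown(-78.9)))
E
```

```text
clock: 11.38
tool_pos: [0.5163, -0.2904, 0.0163]
orientation: [179.9, -0.0, -78.8]
force: [0.2, 0.3, 0.1]
opening: 0.044
[-0.0002  0.0005  0.0025 -0.001  -0.0016  0.0031]
```

View pics/w8.png

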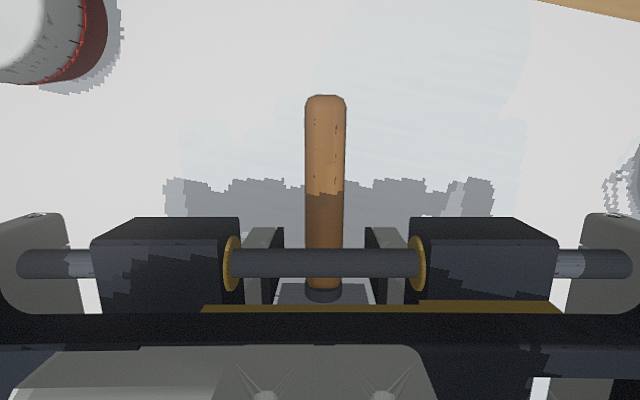

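View pics/s8.png

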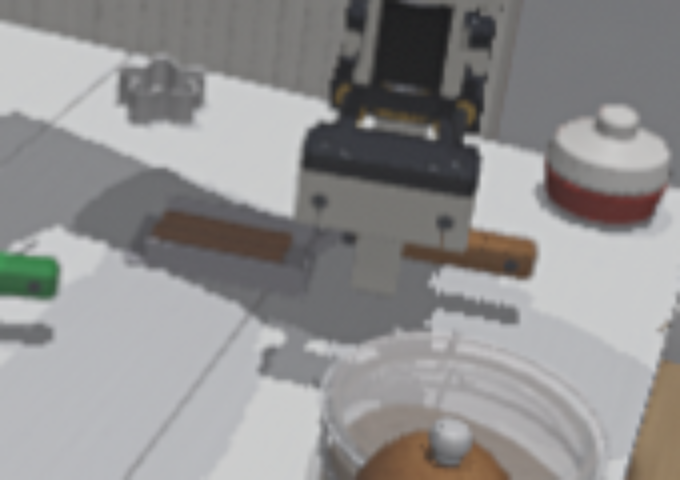

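```bash
python3 -m pendant '[[0,0,0,0,0,0,-0.3],[0,0,0,0,0,0,-0.5],[0,0,0,0,0,0,-0.6],[0,0,0,0,0,0,-1],[0,0,0,0,0,0,-1],[0,0,0,0,0,0,-1]]'
python3 -m pendant '[[0,0,-0.005,0,0,0,-1],[0,0,-0.014,0,0,0,-1],[0,0,-0.026,0,0,0,-1],[0,0,-0.036,0,0,0,-1],[0,0,-0.04,0,0,0,-1],[0,0,-0.04,0,0,0,-1]]'
python3 - <<'E'
from h import *
s=cam("scene");cv2.imwrite("pics/s9.png",cv2.resize(s["image"][150:270,330:500],None,fx=4,fy=4,interpolation=cv2.INTER_CUBIC))
o=ctrl.get_obs();print(o['moment'])
E
```

```text
clock: 12.22
tool_pos: [0.5171, -0.2905, 0.0176]
orientation: [-180.0, -0.1, -78.7]
force: [-0.2, 0.5, 3.4]
opening: 0.0179
clock: 12.98
tool_pos: [0.517, -0.2904, 0.0577]
orientation: [-179.9, -0.1, -78.7]
force: [-0.4, 0.7, -2.9]
opening: 0.0175
[-0.10905541 -0.05885694  0.03384803]
```

View pics/s9.png

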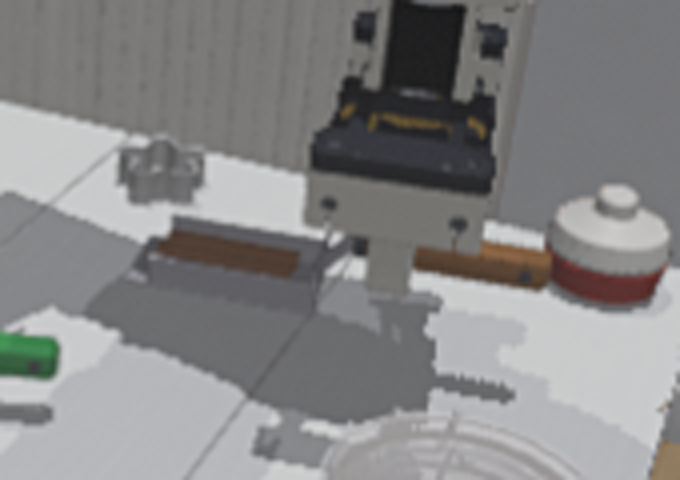

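```bash
cat >> h.py <<'E'
C0=np.array([.5045,.0755]); YAW=-85.5
lip_t=None
def lippose(off,z,pitch,yaw=YAW,rel=np.array([.137,0,-.0151])):
    """tool pose with scoop lip 'off' along u from caddy centre at height z, pitched down by pitch"""
    u=-np.array([np.cos(np.radians(yaw)),np.sin(np.radians(yaw)),0]); ax=np.array([-u[1],u[0],0]) # scoop y = z x u
    Q=R.from_rotvec(ax*np.radians(pitch)); off0=u*rel[0]+np.array([0,0,rel[2]])
    lip=np.r_[C0+off*u[:2],z]
    return lip-Q.apply(off0), Q*tooldown(yaw)
E
python3 - <<'E'
from h import *
for a in [(-.17,.16,0),(-.09,.14,0),(-.03,.14,0),(-.03,.113,0)]:
    p,r=lippose(*a);print(a,p.round(3),delta(p,r))
p,r=lippose(-.03,.113,50);print(p,r.as_euler('xyz',degrees=True))
E
```

```text
(-0.17, 0.16, 0) [ 0.529 -0.231  0.175] [-0.0562 -0.0233 -0.1178 -0.0004 -0.0011  0.1181]
(-0.09, 0.14, 0) [ 0.522 -0.151  0.155] [-0.1356 -0.0327 -0.0979 -0.0004 -0.0011  0.1181]
(-0.03, 0.14, 0) [ 0.518 -0.091  0.155] [-0.1952 -0.0398 -0.098  -0.0004 -0.0011  0.1181]
(-0.03, 0.113, 0) [ 0.518 -0.091  0.128] [-0.1952 -0.0398 -0.071  -0.0004 -0.0011  0.1181]
[ 0.51285547 -0.03066634  0.22765418] [180.  -50.  -85.5]
```

```bash
python3 -m pendant '[[0,0,-0.01,0,0,0,-1],[0,0,-0.025,0,0,0,-1],[0,0,-0.045,0,0,0,-1],[0,0,-0.065,0,0,0,-1],[0,0,-0.085,0,0,0.01,-1],[-0.008,-0.003,-0.1,0,0,0.025,-1],[-0.02,-0.008,-0.112,0,0,0.05,-1],[-0.035,-0.015,-0.117,0,0,0.08,-1],[-0.048,-0.02,-0.118,0,0,0.1,-1],[-0.056,-0.023,-0.118,0,0,0.118,-1],[-0.056,-0.023,-0.118,0,0,0.118,-1],[-0.056,-0.023,-0.118,0,0,0.118,-1]]'
python3 - <<'E'
from h import *
s=cam("scene");cv2.imwrite("pics/s10.png",cv2.resize(s["image"][90:250,240:500],None,fx=3,fy=3,interpolation=cv2.INTER_CUBIC))
s=cam("top");cv2.imwrite("pics/t10.png",cv2.resize(s["image"][130:230,230:430],None,fx=4,fy=4,interpolation=cv2.INTER_CUBIC))
E
```

```text
clock: 14.52
tool_pos: [0.5283, -0.2309, 0.1752]
orientation: [-180.0, -0.1, -85.5]
force: [0.4, 0.2, -2.4]
opening: 0.0177
```

View pics/s10.png

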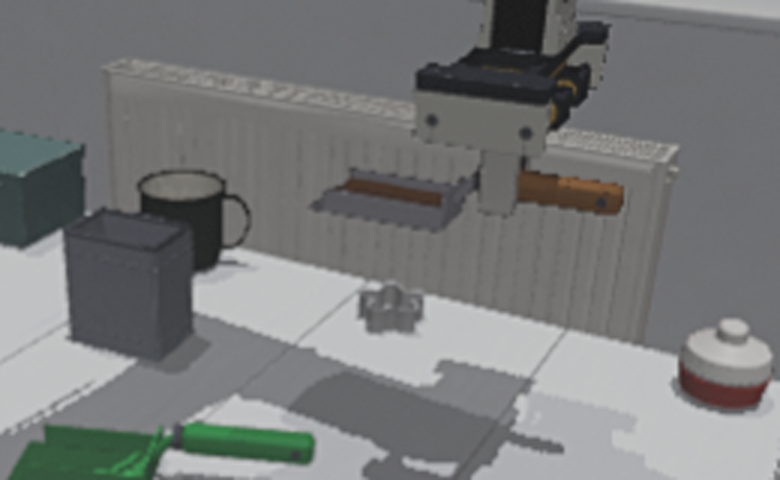

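View pics/t10.png

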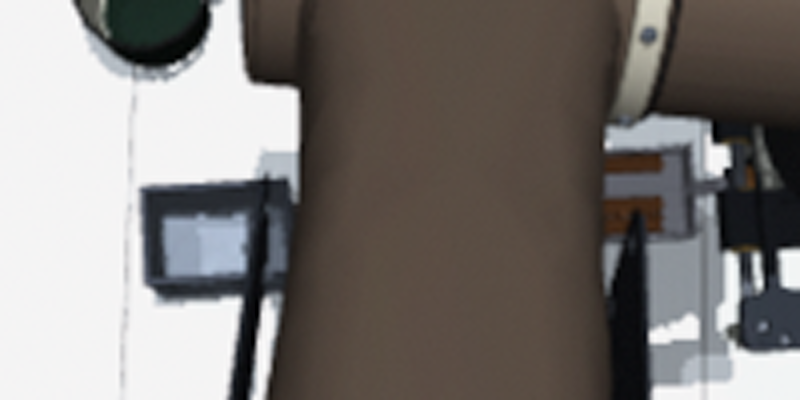

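```bash
python3 - <<'E'
from h import *
s=cam("scene")
o=ctrl.get_obs();r=R.from_euler('xyz',o['orientation'],degrees=True)
u=-np.array([np.cos(np.radians(YAW)),np.sin(np.radians(YAW)),0]);v=np.array([-u[1],u[0],0])
lip=o['tool_pos']+.137*u+[0,0,-.0151]
print(lip,(proj(s,[lip-.026*v,lip+.026*v,lip-.1*u-.026*v,lip+.026*v-.012*u+[0,0,.018]])-[240,90])*3)
p=np.r_[C0,.1]; print((proj(s,[p+sx*.045*u+sy*.03*v for sx in(-1,1) for sy in(-1,1)])-[240,90])*3)
for a in [(-.09,.14,0),(-.03,.13,0),(-.03,.113,0)]:
    p,r=lippose(*a);print(a,p.round(3),delta(p,r))
E
```

```text
[ 0.51750596 -0.09461562  0.16000207] [[331.95084152 181.25103384]
 [303.8141897  203.54651847]
 [460.80978529 203.244672  ]
 [320.04944512 182.4905072 ]]
[[191.12646739 224.15835194]
 [153.7087503  250.02870083]
 [100.25657689 206.13840698]
 [ 59.62439207 229.98340239]]
(-0.09, 0.14, 0) [ 0.522 -0.151  0.155] [-0.0806 -0.0004  0.0199 -0.     -0.0011 -0.0003]
(-0.03, 0.13, 0) [ 0.518 -0.091  0.145] [-0.1406 -0.0003  0.0298 -0.     -0.0011 -0.0003]
(-0.03, 0.113, 0) [ 0.518 -0.091  0.128] [-0.1407 -0.0003  0.0468 -0.     -0.0011 -0.0003]
```

```bash
python3 - <<'E'
from h import *
s=cam("scene")
o=ctrl.get_obs()
u=-np.array([np.cos(np.radians(YAW)),np.sin(np.radians(YAW)),0]);v=np.array([-u[1],u[0],0])
lip=o['tool_pos']+.137*u+[0,0,-.0151]
im=cv2.resize(s["image"][135:175,335:455],None,fx=6.5,fy=6.5,interpolation=cv2.INTER_NEAREST)
g=lip-.137*u+[0,0,.0316]-.008*u
P=[lip-.026*v,lip+.026*v,lip-.1*u+.026*v-[0,0,.0025],lip-.1*u+.026*v+[0,0,.0235],g-.065*u,g-.065*u+[0,0,.01],g-.065*u-[0,0,.01]]
for q in (proj(s,P)-[335,135]+.5)*6.5: cv2.circle(im,tuple(int(x) for x in q),4,(0,0,255),1)
cv2.imwrite("pics/s11.png",im)
E
```

```text
(no output)
```

View pics/s11.png

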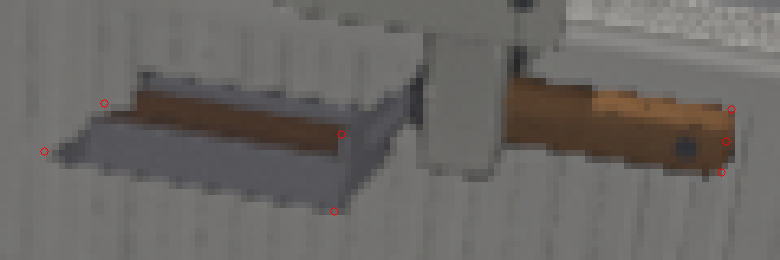

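```bash
python3 -m pendant '[[-0.01,0,0.003,0,0,0,-1],[-0.025,0,0.006,0,0,0,-1],[-0.045,0,0.01,0,0,0,-1],[-0.065,0,0.015,0,0,0,-1],[-0.085,0,0.02,0,0,0,-1],[-0.105,0,0.022,0,0,0,-1],[-0.12,0,0.025,0,0,0,-1],[-0.133,0,0.027,0,0,0,-1],[-0.143,0,0.03,0,0,0,-1],[-0.146,0,0.03,0,0,0,-1],[-0.146,0,0.03,0,0,0,-1],[-0.146,0,0.03,0,0,0,-1]]'
python3 - <<'E'
from h import *
s=cam("scene");cv2.imwrite("pics/s12.png",cv2.resize(s["image"][120:230,240:440],None,fx=4,fy=4,interpolation=cv2.INTER_CUBIC))
s=cam("top");cv2.imwrite("pics/t12.png",cv2.resize(s["image"][130:230,230:430],None,fx=4,fy=4,interpolation=cv2.INTER_CUBIC))
s=cam("wrist");cv2.imwrite("pics/w12.png",s["image"])
for t in range(0,61,10):
    p,r=lippose(-.025,.115,t);print(t,delta(p,r))
print(ctrl.get_obs()['joint_pos'])
E
```

```text
clock: 16.23
tool_pos: [0.517, -0.0856, 0.1451]
orientation: [-180.0, -0.1, -85.5]
force: [0.9, 0.1, -1.7]
opening: 0.0179
0 [ 0.0004 -0.0002  0.015  -0.0005 -0.0012 -0.0003]
10 [-0.0043 -0.0002 -0.0086 -0.0004  0.1733 -0.0004]
20 [-1.300e-02 -2.000e-04 -3.100e-02 -4.000e-04  3.479e-01 -4.000e-04]
30 [-2.550e-02 -2.000e-04 -5.150e-02 -4.000e-04  5.224e-01 -5.000e-04]
40 [-4.130e-02 -2.000e-04 -6.960e-02 -3.000e-04  6.969e-01 -5.000e-04]
50 [-6.000e-02 -2.000e-04 -8.460e-02 -3.000e-04  8.715e-01 -5.000e-04]
60 [-8.110e-02 -2.000e-04 -9.620e-02 -2.000e-04  1.046e+00 -6.000e-04]
[ 12.11924226  10.40377883 -24.85208228   0.08851886 -54.72753821
  -7.69033761]
```

View pics/s12.png

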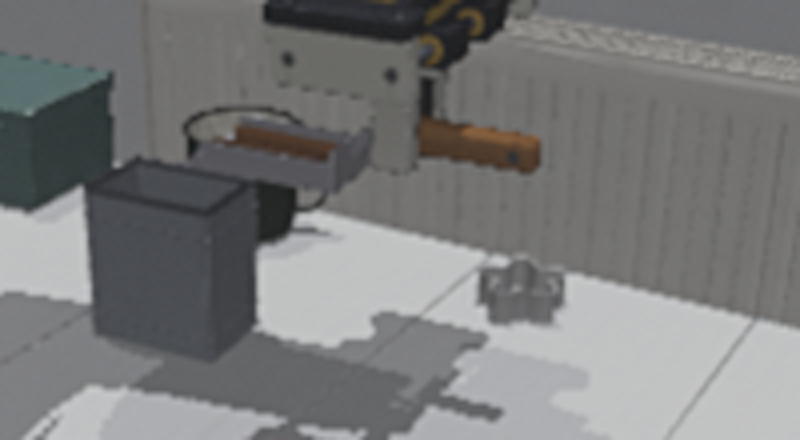

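View pics/t12.png

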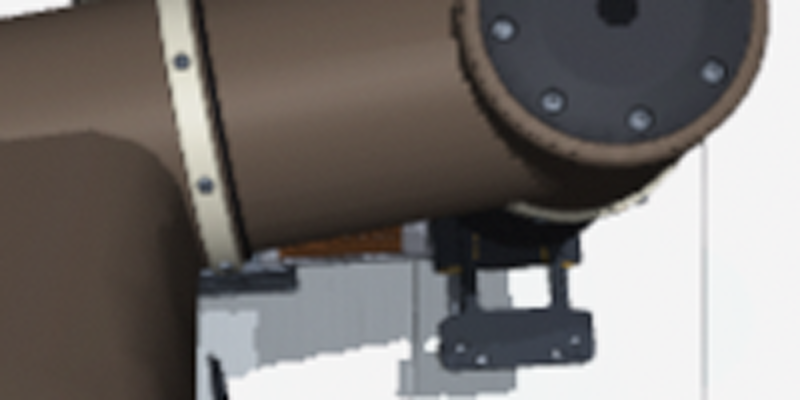

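```bash
python3 - <<'E'
from h import *
s=cam("scene")
o=ctrl.get_obs()
u=-np.array([np.cos(np.radians(YAW)),np.sin(np.radians(YAW)),0]);v=np.array([-u[1],u[0],0])
lip=o['tool_pos']+.137*u+[0,0,-.0151]
c=np.r_[C0,.1]
im=cv2.resize(s["image"][140:190,255:355],None,fx=8,fy=8,interpolation=cv2.INTER_NEAREST)
P=[lip-.026*v,lip+.026*v,lip-.1*u+.026*v-[0,0,.0025]]+[c+sx*.045*u+sy*.03*v for sx in(-1,1) for sy in(-1,1)]
for q in (proj(s,P)-[255,140]+.5)*8: cv2.circle(im,tuple(int(x) for x in q),4,(0,0,255),1)
cv2.imwrite("pics/s13.png",im); print(lip)
E
```

```text
[0.50619088 0.05096725 0.1299832 ]
```

View pics/s13.png

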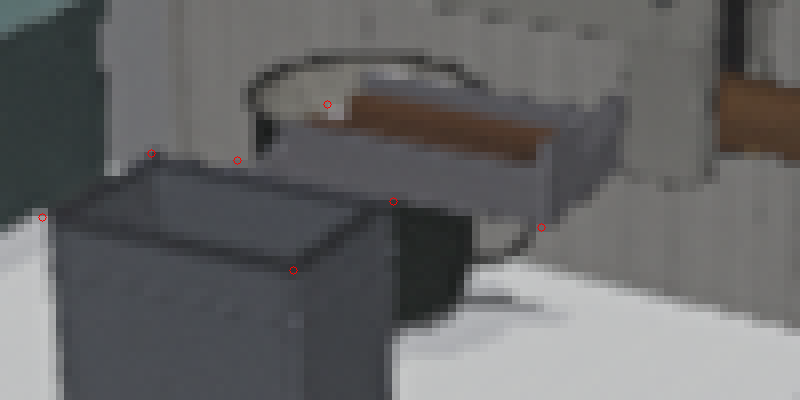

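```bash
python3 -m pendant '[[0,0,0.007,0,0,0,-1],[0,0,0.013,0,0.01,0,-1],[-0.001,0,0.008,0,0.05,0,-1],[-0.004,0,-0.008,0,0.17,0,-1],[-0.008,0,-0.021,0,0.26,0,-1],[-0.013,0,-0.033,0,0.348,0,-1],[-0.019,0,-0.044,0,0.435,0,-1],[-0.0255,0,-0.0535,0,0.522,0,-1],[-0.033,0,-0.063,0,0.61,0,-1],[-0.0413,0,-0.0716,0,0.697,0,-1],[-0.0505,0,-0.0796,0,0.784,0,-1],[-0.06,0,-0.0866,0,0.8715,0,-1]]'
python3 - <<'E'
from h import *
s=cam("scene");cv2.imwrite("pics/s14.png",cv2.resize(s["image"][70:230,240:440],None,fx=3.5,fy=3.5,interpolation=cv2.INTER_CUBIC))
s=cam("wrist");cv2.imwrite("pics/w14.png",s["image"])
E
```

```text
clock: 17.92
tool_pos: [0.5124, -0.0246, 0.2315]
orientation: [-179.9, -50.1, -85.5]
force: [-0.2, -0.3, -1.4]
opening: 0.0179
```

View pics/s14.png

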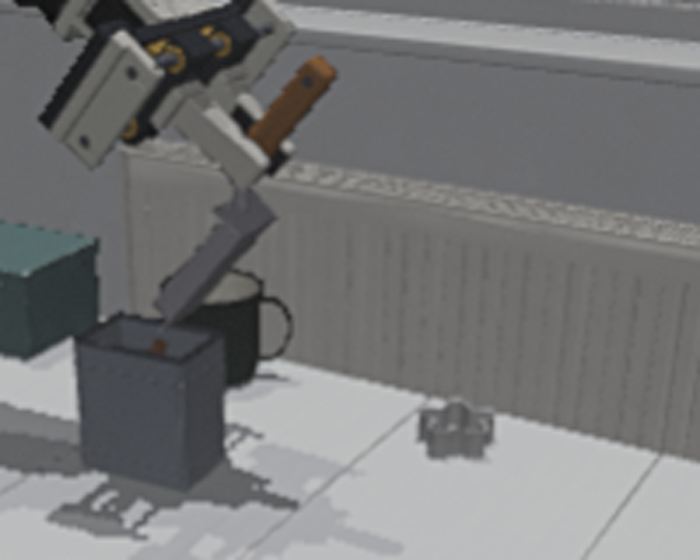

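View pics/w14.png

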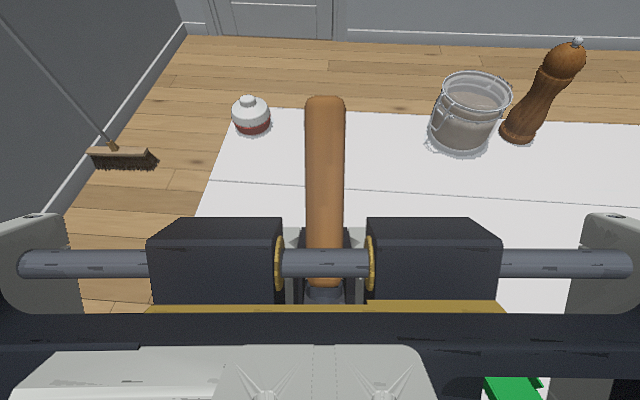

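```bash
python3 -m pendant '[[0,0,0,0,0.08,0,-1],[0,0,0,0,0.17,0,-1],[0,0,0,0,0.17,0,-1],[0,0,0,0,0.17,0,-1],[0,0,0,0,0.17,0,-1],[0,0,0,0,0.17,0,-1]]'
python3 - <<'E'
from h import *
o=ctrl.get_obs();p,r=lippose(-.025,.117,60);print(delta(p,r))
s=cam("scene");cv2.imwrite("pics/s15.png",cv2.resize(s["image"][90:220,240:350],None,fx=5,fy=4.5,interpolation=cv2.INTER_CUBIC))
E
```

```text
clock: 18.77
tool_pos: [0.5122, -0.0256, 0.232]
orientation: [-179.8, -59.6, -85.7]
force: [0.0, -0.6, -1.3]
opening: 0.0178
[-0.0009 -0.0002 -0.0237 -0.0004  0.0062 -0.0014]
```

View pics/s15.png

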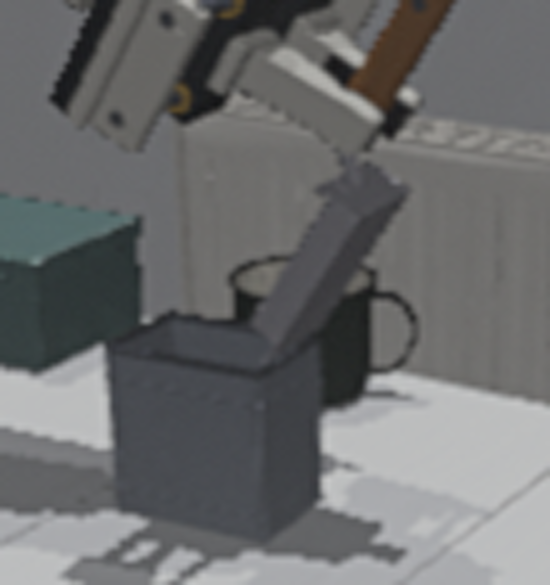

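```bash
python3 -m pendant '[[0.008,0,-0.005,0,0,0,-1],[0.017,0,-0.01,0,0,0,-1],[0.025,0,-0.015,0,0,0,-1],[0.025,0,-0.015,0,0,0,-1],[0.025,0,-0.015,0,0,0,-1]]'
python3 - <<'E'
from h import *
s=cam("scene");cv2.imwrite("pics/s16.png",cv2.resize(s["image"][70:220,230:380],None,fx=4,fy=4,interpolation=cv2.INTER_CUBIC))
s=cam("top");cv2.imwrite("pics/t16.png",cv2.resize(s["image"][110:260,220:420],None,fx=4,fy=4,interpolation=cv2.INTER_CUBIC))
E
```

```text
clock: 19.45
tool_pos: [0.5121, -0.0251, 0.2607]
orientation: [-180.0, -59.7, -85.5]
force: [-0.1, 0.3, -2.1]
opening: 0.0178
```

View pics/s16.png

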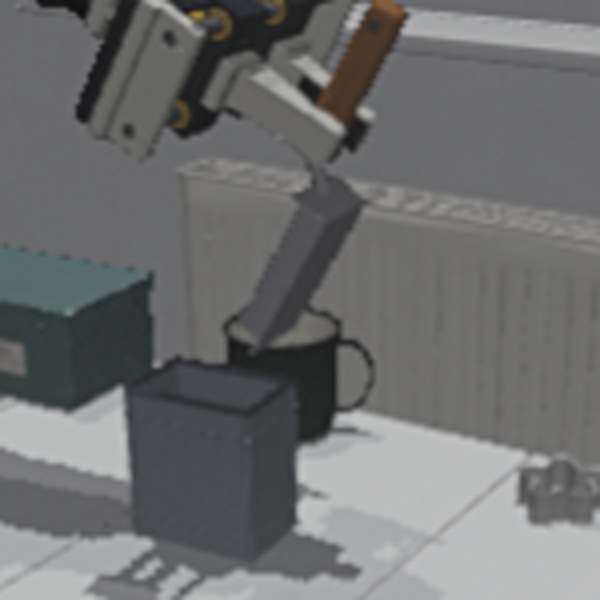

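View pics/t16.png

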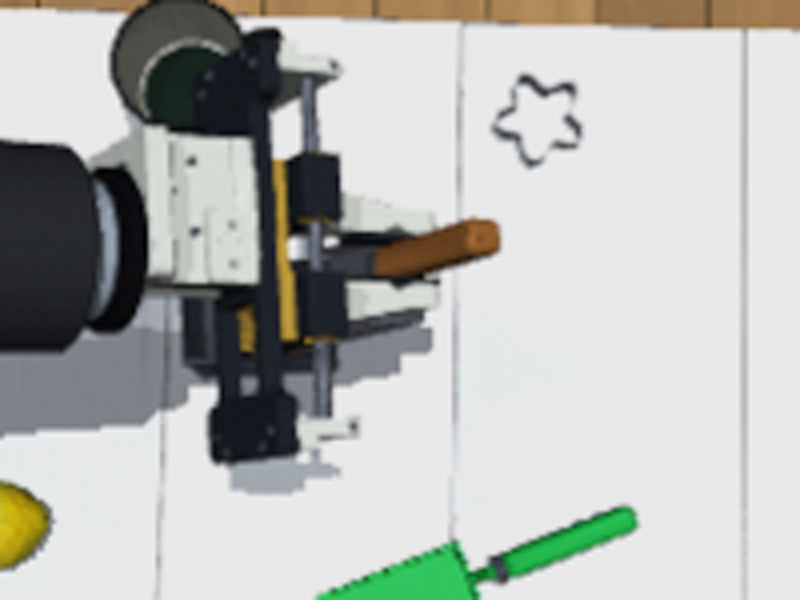

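```bash
python3 - <<'E'
from h import *
for t in (50,40,30,20,10,0):
    p,r=lippose(-.05,.135,t);print(t,delta(p,r))
E
```

```text
50 [ 3.500e-03 -4.000e-04  2.760e-02 -0.000e+00 -1.703e-01  1.000e-04]
40 [-0.000e+00 -4.000e-04  5.130e-02 -0.000e+00 -3.448e-01  1.000e-04]
30 [-7.600e-03 -4.000e-04  7.410e-02 -0.000e+00 -5.193e-01  1.000e-04]
20 [-1.910e-02 -4.000e-04  9.520e-02  0.000e+00 -6.939e-01  1.000e-04]
10 [-3.400e-02 -4.000e-04  1.141e-01  0.000e+00 -8.684e-01  1.000e-04]
0 [-5.2000e-02 -4.0000e-04  1.3000e-01  0.0000e+00 -1.0429e+00  1.0000e-04]
```

```bash
python3 -m pendant '[[0.003,0,0.015,0,-0.09,0,-1],[0.0035,0,0.0276,0,-0.17,0,-1],[0.001,0,0.04,0,-0.26,0,-1],[0,0,0.051,0,-0.345,0,-1],[-0.004,0,0.063,0,-0.43,0,-1],[-0.0076,0,0.074,0,-0.52,0,-1],[-0.013,0,0.085,0,-0.607,0,-1],[-0.019,0,0.095,0,-0.694,0,-1],[-0.026,0,0.105,0,-0.78,0,-1],[-0.034,0,0.114,0,-0.868,0,-1],[-0.043,0,0.122,0,-0.955,0,-1],[-0.052,0,0.13,0,-1.043,0,-1]]'
python3 - <<'E'
from h import *
s=cam("scene");cv2.imwrite("pics/s17.png",cv2.resize(s["image"][120:230,230:430],None,fx=4,fy=4,interpolation=cv2.INTER_CUBIC))
for a in [(-.17,.16,0)]:
    p,r=lippose(*a);print(delta(p,r))
E
```

```text
clock: 21.05
tool_pos: [0.5185, -0.1109, 0.1497]
orientation: [180.0, 0.2, -85.5]
force: [-0.4, -0.4, -1.0]
opening: 0.0175
[ 0.1194 -0.0011 -0.0277  0.0019  0.0074 -0.0005]
```

View pics/s17.png

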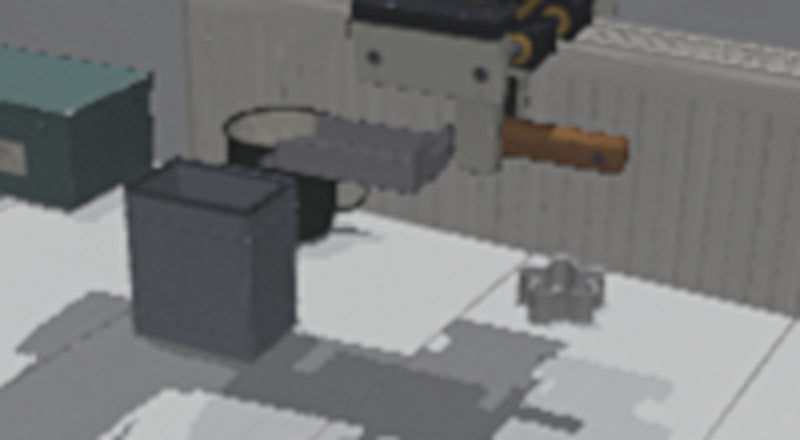

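```bash
python3 -m pendant '[[0.02,0,-0.01,0,0,0,-1],[0.045,0,-0.015,0,0,0,-1],[0.075,0,-0.015,0,0,-0.02,-1],[0.105,0,-0.01,0,0,-0.05,-1],[0.13,0,0,0,0,-0.08,-1],[0.155,0.005,0.02,0,0,-0.11,-1],[0.17,0.01,0.04,0,0,-0.118,-1],[0.177,0.012,0.06,0,0,-0.118,-1],[0.177,0.012,0.08,0,0,-0.118,-1],[0.177,0.012,0.1,0,0,-0.118,-1],[0.177,0.012,0.1,0,0,-0.118,-1]]'
python3 - <<'E'
from h import *
s=cam("scene");cv2.imwrite("pics/s18.png",cv2.resize(s["image"][150:270,330:500],None,fx=4,fy=4,interpolation=cv2.INTER_CUBIC))
s=cam("top");cv2.imwrite("pics/t18.png",cv2.resize(s["image"][140:240,230:430],None,fx=4,fy=4,interpolation=cv2.INTER_CUBIC))
E
```

```text
clock: 22.48
tool_pos: [0.5192, -0.2878, 0.0484]
orientation: [179.8, 0.1, -78.7]
force: [0.0, 0.0, -1.6]
opening: 0.0179
```

View pics/s18.png

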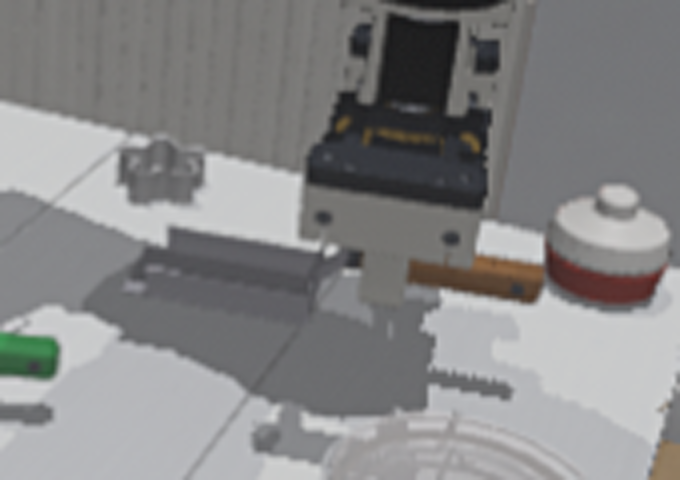

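View pics/t18.png

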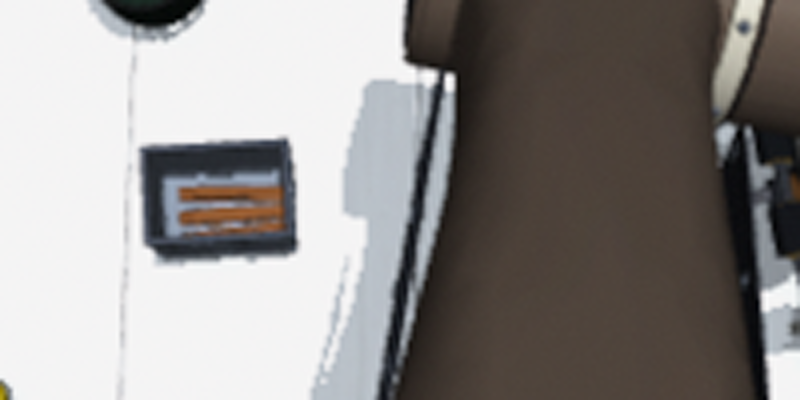

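```bash
python3 -m pendant '[[0,0,0.01,0,0,0,-1],[0,0,0.02,0,0,0,-1],[0,0,0.027,0,0,0,-1],[0,0,0.03,0,0,0,-1],[0,0,0.03,0,0,0,-1]]'; python3 -m pendant '[[0,0,0.001,0,0,0,-1],[0,0,0.001,0,0,0,-1]]'
```

```text
clock: 23.2
tool_pos: [0.5208, -0.2882, 0.02]
orientation: [180.0, 0.0, -78.7]
force: [0.6, 0.3, -1.4]
opening: 0.018
clock: 23.45
tool_pos: [0.521, -0.2882, 0.0194]
orientation: [-180.0, 0.0, -78.7]
force: [0.4, 0.1, -1.3]
opening: 0.0176
```

```bash
python3 -m pendant '[[0,0,0.001,0,0,0,-1],[0,0,0.001,0,0,0,-1]]'; python3 -m pendant '[[0,0,0.001,0,0,0,-1],[0,0,0.001,0,0,0,-1]]'
python3 - <<'E'
from h import *
s=cam("scene");cv2.imwrite("pics/s19.png",cv2.resize(s["image"][160:260,340:480],None,fx=5,fy=5,interpolation=cv2.INTER_CUBIC))
E
```

```text
clock: 23.7
tool_pos: [0.5209, -0.2882, 0.0183]
orientation: [-180.0, 0.0, -78.7]
force: [0.5, 0.4, -1.8]
opening: 0.0177
clock: 23.95
tool_pos: [0.5211, -0.2883, 0.0176]
orientation: [-180.0, 0.0, -78.7]
force: [-1.6, -0.3, 2.5]
opening: 0.0178
```

View pics/s19.png

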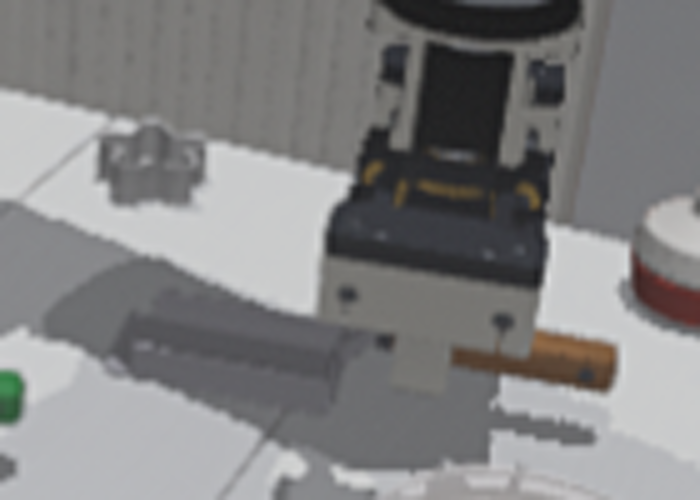

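Touchdown at the original height; release and back off upward.

```bash
python3 -m pendant '[[0,0,0,0,0,0,-0.5],[0,0,0,0,0,0,-0.2],[0,0,0,0,0,0,0],[0,0,0,0,0,0,0.2],[0,0,-0.01,0,0,0,0.2],[0,0,-0.04,0,0,0,0.2],[0,0,-0.09,0,0,0,0.2],[0.03,0,-0.14,0,0,0,0.2],[0.05,0,-0.18,0,0,0,0.2],[0.05,0,-0.18,0,0,0,0.2],[0.05,0,-0.18,0,0,0,0.2]]'
python3 - <<'E'
from h import *
s=cam("top");cv2.imwrite("pics/t20.png",cv2.resize(s["image"][140:240,230:430],None,fx=4,fy=4,interpolation=cv2.INTER_CUBIC))
cv2.imwrite("pics/t20f.png",s["image"])
s=cam("scene");cv2.imwrite("pics/s20.png",s["image"])
s=cam("wrist");cv2.imwrite("pics/w20.png",s["image"])
E
```

```text
clock: 25.38
tool_pos: [0.5302, -0.3371, 0.1974]
orientation: [-180.0, 0.0, -78.8]
force: [-0.7, 0.1, -0.9]
opening: 0.0528
```

View pics/s20.png

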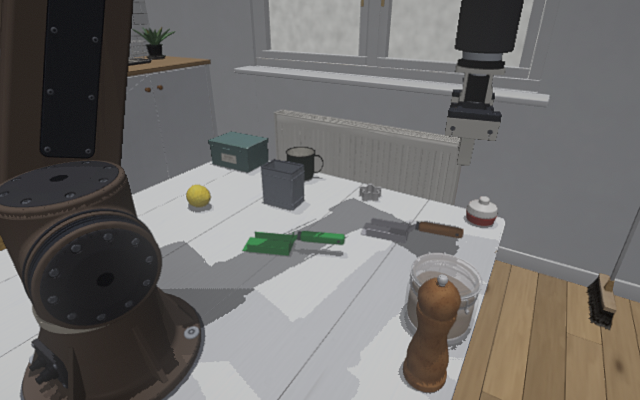

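View pics/w20.png

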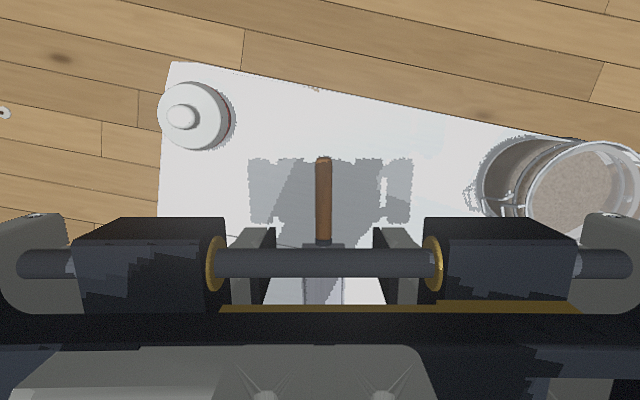

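View pics/t20f.png

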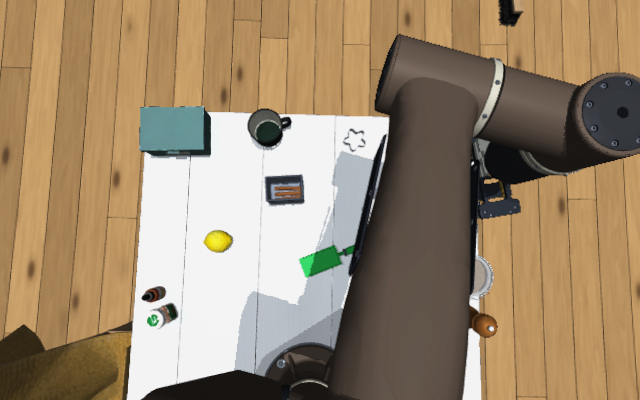

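```bash
python3 - <<'E'
import cv2
im=cv2.imread("pics/t20f.png");cv2.imwrite("pics/t21.png",cv2.resize(im[170:210,260:310],None,fx=12,fy=12,interpolation=cv2.INTER_CUBIC))
im=cv2.imread("pics/s20.png");cv2.imwrite("pics/s21.png",cv2.resize(im[210:250,355:475],None,fx=6,fy=6,interpolation=cv2.INTER_CUBIC))
E
```

```text
(no output)
```

View pics/t21.png

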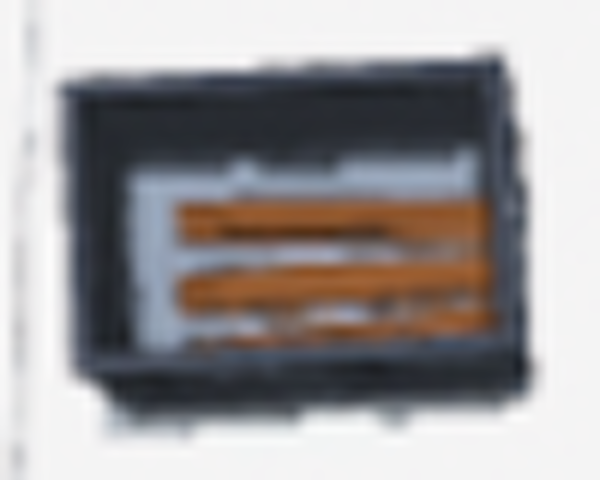

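View pics/s21.png

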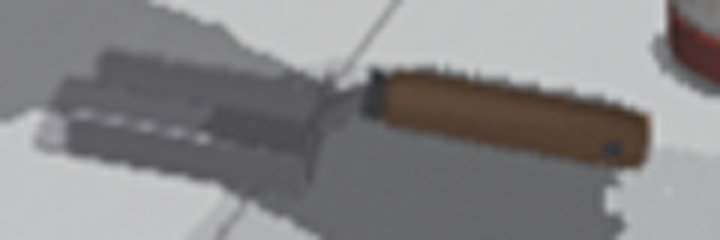

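The enlarged top view shows three sticks in the upright caddy. The scene view shows the scoop empty and flat on the table, so I'm handing in.

```bash
python3 -c "
from plant import ctrl
print(ctrl.close_job())"
```

```text
the job is handed in; nothing more can be done
None
```

The job is handed in at about 25.5 s of the 72 s allowed; no verdict was reported. I stood the caddy upright and let go of it, carried the loaded scoop level to it, tipped all three sticks in, laid the empty scoop back on the table and backed the arm away.

**Last checks:**
- The enlarged top view shows the caddy upright with three sticks inside.
- The scene view shows the scoop empty and flat. It touched down at the same tool height as when it was picked up (0.0176 m).
- The arm is well above the table and clear of everything.
- The lemon, mug and cutter look unmoved in the final top view. I compared them with the first picture by eye and did not measure them.

**What disagreed:**
- I made the last 10 degrees of tilt about the tool point instead of the lip. The lip drifted about 24 mm towards the near rim; the force readings stayed small, and I lifted it clear.
- The scoop lip showed up in the images about 3–4 mm behind where I had calculated it, and the caddy rim was off by about 2 mm.

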